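# Square the soldering brick into its bench frame and close it with the keeper bar

### The arm

A 6-joint arm with a two-finger parallel gripper is mounted at the origin on a cart in front of the work surface, level with it; the furniture and walls round the work are solid. World frame = base frame: x ahead of the robot, y to its left, z up, the work surface at z = 0. Lengths are in mm, angles in rad, forces in N, time in s.
With the tool pointing down it reaches from about 275 to 750 mm from the base axis. Payload 10.2 kg.
Tool frame: the origin (TCP) lies between the finger pads; the fingertips stand ctrl.tips_ahead ahead of it and the grasp point (between the pads) lies 8 mm behind it (ctrl.tips_ahead is the distance from the TCP to the fingertips, in mm); z points along the fingers, y is the direction in which the jaws open and shut (so a half turn about z gives the same grasp; the last joint's range is limited). The gripper opens to 85 mm and grips with 20 to 120 N. Pads are 22 mm wide; open, the fingers measure 114 mm over their backs; the gripper's body (76 mm by 85 mm) begins 54 mm behind the grasp point. The pads swing forward as they close: fully open they stand 13 mm farther back than shut.
Start: joints at [0.883, 0.313, 1.498, -0, 1.331, -0.223], TCP at [235.341, 469.304, 242.294] pointing down, gripper open.
Joint ranges: [-2.94, 2.94], [-0.97, 2.17], [0.19, 2.56], [-1.23, 4.37], [0.02, 3.11], [-2.88, 2.88]. Speed limits (rad/s): [2.39, 2.39, 3.01, 3.14, 3.14, 3.14].

### API

Orientations are given as a unit quaternion [w, x, y, z].
In Python, from rig import ctrl gives the robot as it stands. The module is installed in compiled form; this text tells all that it offers.
- The arm moves only by the tool move_arm, never from a script. Its argument "motion" is a list of rows, each an object with "offset": the shift along the tool's x, y, z in m, a list of three; "angular": the turn, a rotation vector about the tool's x, y, z in degrees, a list of three; "jaw": the finger opening in m, from 0 to 0.0854. In form: [{"offset": [tx, ty, tz], "angular": [ax, ay, az], "jaw": jaw}, ...]. A call has 1 to 5 rows; each row is the pose to reach, as a shift and turn from the pose commanded when the call began, along the tool's axes at that moment; what a row does not reach only later rows make up. A row lasts 1/8 s, in which the tool goes at most 62.5 mm and 10.7 degrees, less where a joint would pass 70% of its speed; a pose out of reach is approached as far as the arm can. A call with a gripper value outside its range is refused whole. The fingers move at their own pace and stop on an object; "squeeze" is the grip in N (left out, the last holds). Time passes only in rows, so rows that repeat a pose let the fingers close. It gives the time, the measured TCP pose, the force and the opening at its end, in the units of the state.
- ctrl.sense(): the state, without advancing time (a new reading comes with each control period).
- ctrl.capture(name): name is "scene" or "top" or "wrist"; returns a dict with "img" (480x640x3 uint8, red, green, blue), "intrinsics" (3x3 intrinsics, pixels), "rvec" (rotation vector, rad) and "tvec" (3), from world to camera coordinates, as OpenCV has them. Camera axes: x right, y down, z forward; pixel columns grow to the right and rows downward; lengths in mm; the calibration is good to about 2 mm. The wrist camera is an equidistant fisheye: a pixel r from the principal point sees the ray r / f radians off the axis. A picture is of the moment at which its call begins. There is no depth.
- ctrl.finish_job(): hands the job in, once; it reports no verdict.
The state is a dict: "time_s": time; "joints": joint angles; "dq": joint speeds; "tau": joint torques, N m; "eef_pos": TCP position; "ee_rot": TCP orientation; "force": force on the tool from outside, world axes, zero at the start; "wrist_torque": the same for the moment, N m; "grip_width": opening from 0.0 (shut) to 1.0 (fully open).
Only numpy, scipy, OpenCV 4.12 (cv2) and the standard library are available. Lean on these libraries where they do the work, as an engineer would, in place of code of your own. Each camera call takes 0.05 s, during which the arm holds its last target. There are 200 camera calls.

### The job

Slide the loose soldering brick across the bench, without ever lifting it, into the three-sided steel frame: turn it until its long sides are square to the cheeks and push it fully home, short end first. Then close the open end with the square steel bar, centred so that it covers the ends of both cheeks, lying on the bench flush against them. Leave all the other things on the bench where they stand.

Things in the scene. Friction and masses are not known exactly. Their poses are not given: they have to be found in the camera images.
- frame: three-sided frame of dark steel bars screwed to the bench. Slot 113 mm wide (its x), 136 mm long (its y), floor = bench top. Origin: centre of the slot at bench height. The mouth is open towards +y: cheeks end at y = +68 mm, their last 18 mm flared out 5 mm each (123 mm at the mouth). Back stop's inner face at y = -68 mm. Cheeks 16 mm thick (145 over their outsides), stop 14 mm thick, all 24 mm high
- brick_center (a point): centre (half-way up) of the pale scorched soldering brick, 107 mm along its x, 135 mm along its y, 30 mm high, about 0.3 kg, loose on the bench. Too wide to grip lying flat, so it is pushed; pushed at two spread points of one face it can be steered round turns of about 120 mm radius. Either short end may go in first. Home, its centre is within 3 mm of the frame's origin in plan
- brick: the same brick as a body, origin in the middle of its underside
- bar_center (a point): centre (half-way up) of the keeper bar: a square steel tube 170 mm long along its x, 22 x 22 mm section, 0.35 kg, loose on the bench. Closed, it lies along the frame's x with its centre 79 mm from the frame's origin towards the mouth
- bar: the same bar as a body, origin in the middle of its underside
- torch: bystander, loose, to be left alone: black gas torch standing upright, 58 x 68 x 195 mm high; origin in the middle of its underside
- cream: bystander, loose, to be left alone: white cream pot, 68 mm across, 67 mm high; origin in the middle of its underside
- dapping: bystander, loose, to be left alone: brass cube with round hollows, 42 mm; origin in the middle of its underside
- sanding: bystander, loose, to be left alone: cork and emery sanding block, 42 x 72 x 24 mm; origin in the middle of its underside
- ringbox: bystander, loose, to be left alone: small closed ring box, 54 x 50 x 43 mm; origin in the middle of its underside

How it is judged (in metres and radians):
On the way, in this order (a step that is already met when the one before it is completed fails the run):
1. the brick is fully home in the frame, square between the cheeks (x of brick_center in the frame of frame between -0.005 and 0.005 m and y of brick_center in the frame of frame between -0.005 and 0.0045 m and angle between the y axis of brick_center and the y axis of frame, either way round below 0.06 rad and height (world z) of brick_center below 0.02 m), for 0.2 s.
2. the bar lies on the bench flush across both cheek ends, the brick still home (all of step 1 and x of bar_center in the frame of frame between -0.0125 and 0.0125 m and y of bar_center in the frame of frame between 0.074 and 0.0825 m and angle between the x axis of bar_center and the x axis of frame, either way round below 0.04 rad and height (world z) of bar_center below 0.016 m), for 0.2 s.
At the end, for the whole second after the job is handed in: Brick flat in the frame, its centre within 5 mm of the frame's origin across the slot and 4.5 mm along it, sides within 0.06 rad of the cheeks; bar on the bench along the frame's x within 0.04 rad, centred within 12.5 mm, its centre at most 82.5 mm from the origin; both at rest (all of step 2 and linear speed of each of brick, bar below 0.01 m/s); the robot touches nothing.
It fails at once if the brick is lifted or tipped (height (world z) of brick_center above 0.03 m or angle between brick_center's own z axis and vertical above 0.2 rad).
It fails at once if a bystander is pushed more than 20 mm away or knocked over (distance of any of torch, cream, dapping, sanding, ringbox from where it was at the start of the episode above 0.02 m or angle between any of torch, cream, dapping, sanding, ringbox's own z axis and vertical above 0.3 rad).
It also fails if it takes over 72 s, if anything falls off the work surface, if the arm or the gripper's body presses on something with over 40 N, if the wrist force passes 120 N, or if a joint passes its speed limit or range.

## Working session

There is one attempt and no reset: what is moved stays moved. The work goes in short steps, Python scripts to look and compute and a tool call to move; the robot and the scene stay as the last step left them, time stands still between calls to the robot, and variables do not carry over. Pictures are saved under pics/ and viewed, about 8 in all and at most 12, crops included, and the job is handed in when it is done.

Besides the shell and the picture viewer there is one more tool, called by a JSON object that holds its "method" and its "body", one argument or row to a line. move_arm: Moves the arm, as the interface text tells. Its arguments: {"type":"object","properties":{"motion":{"type":"array","items":{"type":"object","properties":{"offset":{"type":"array","items":{"type":"number"}},"angular":{"type":"array","items":{"type":"number"}},"jaw":{"type":"number"}}}},"squeeze":{"type":"number"}},"required":["motion"]}

```bash
mkdir -p pics; python3 - <<'E'
from rig import ctrl
import cv2,pickle
d={}
for n in ["scene","top"]:
    c=ctrl.capture(n); d[n]=c; cv2.imwrite(f"pics/{n}0.png",c["img"][:,:,::-1]); print(n,c["intrinsics"],c["rvec"],c["tvec"])
pickle.dump(d,open("c0.pkl","wb"))
print(ctrl.sense(),ctrl.tips_ahead)
E
```

```text
scene [[530.57668711   0.         321.21113281]
 [  0.         530.57668711 238.13498801]
 [  0.           0.           1.        ]] [ 1.85183827 -1.88598033  0.58548865] [-25.81924165 492.02865183 787.06993649]
top [[495.0561446    0.         323.41324198]
 [  0.         495.0561446  236.98036933]
 [  0.           0.           1.        ]] [ 2.08215766 -2.11612387  0.2399933 ] [ -37.85008775  576.32561188 1170.09427007]
{'time_s': 0.1, 'joints': array([ 8.82601949e-01,  3.13359094e-01,  1.49834094e+00, -4.50620246e-08,
        1.33099383e+00, -2.23383525e-01]), 'dq': array([-0.00023167, -0.00181898, -0.00271679, -0.00022542, -0.0011873 ,
       -0.00021068]), 'tau': array([ 2.13562314e-03, -4.12897646e+01, -2.60140461e+01, -2.65562294e-04,
        3.04689056e-03,  8.33683544e-05]), 'eef_pos': array([235.19967104, 469.13303412, 241.81777227]), 'ee_rot': array([-2.42342353e-04,  2.30318904e-01,  9.73115049e-01, -4.94409109e-04]), 'force': array([ 0.33678884, -0.58645365,  0.04990537]), 'wrist_torque': array([-0.01569069,  0.04000691, -0.0376828 ]), 'grip_width': 1.000966317585195} 11.0
```

View pics/top0.png

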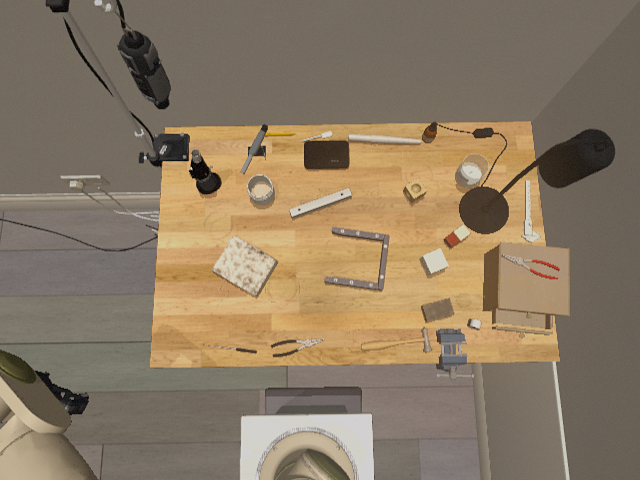

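View pics/scene0.png

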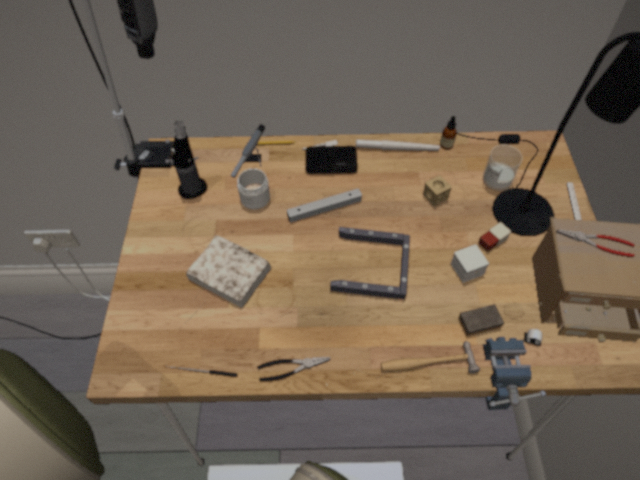

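The top view shows the frame with its mouth to the left (corners about (332,230), (388,290)), the brick at (245,265), the bar at (321,203), the torch at (205,180) and the cream pot at (261,190). I'll enlarge it to read the corners.

```bash
cat > h.py <<'E'
import numpy as np,cv2,pickle
from rig import ctrl
def w(c,uv,z,fish=False):
    """pixel -> world point at height z (mm)"""
    K=c["intrinsics"];R=cv2.Rodrigues(np.array(c["rvec"],float))[0];t=np.array(c["tvec"],float)
    p=np.array([(uv[0]-K[0,2])/K[0,0],(uv[1]-K[1,2])/K[1,1]])
    if fish:
        r=np.hypot(*p);d=np.array([*(p*np.sin(r)/max(r,1e-9)),np.cos(r)])
    else: d=np.array([*p,1.])
    o=-R.T@t;d=R.T@d
    return o+d*(z-o[2])/d[2]
def proj(c,P):
    return cv2.projectPoints(np.array(P,float).reshape(-1,3),np.array(c["rvec"],float),np.array(c["tvec"],float),c["intrinsics"],None)[0].reshape(-1,2)
E
python3 - <<'E'
from h import *
d=pickle.load(open("c0.pkl","rb"));c=d["top"]
im=c["img"][175:305,200:400,::-1]
cv2.imwrite("pics/crop0.png",cv2.resize(im,None,fx=4,fy=4,interpolation=cv2.INTER_CUBIC))
for q in [(205,180),(261,190),(0,0)]: print(w(c,q,0))
print(proj(c,[[0,0,0],[235,469,242],[400,0,0]]))
E
```

```text
[754.99933816 271.1944079    0.        ]
[723.95411116 119.00835345   0.        ]
[1330.80310397  903.22275258    0.        ]
[[307.39921731 480.81844524]
 [ 67.1355164  387.37527699]
 [306.07668758 310.33420668]]
```

View pics/crop0.png

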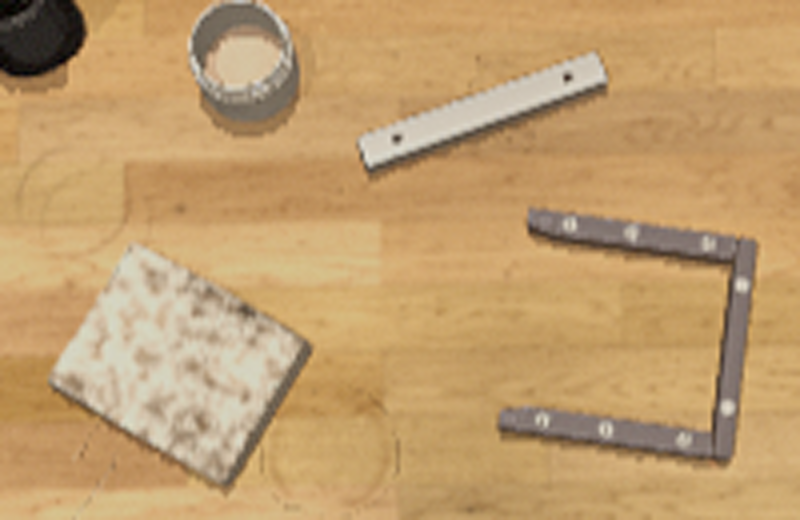

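Crop: brick top corners at about (132,243),(311,347),(229,488),(51,382). Bar top face corners are (359,141),(596,52),(606,84),(367,168). Frame outer corners are (757,240),(729,461), with cheek ends at (530,219) and (500,419).

```bash
cat >> h.py <<'E'
from scipy.optimize import least_squares
def fit(model,pts):
    model=np.array(model,float);pts=np.array(pts)[:,:2]
    a=model-model.mean(0);b=pts-pts.mean(0)
    th=np.arctan2((a[:,0]*b[:,1]-a[:,1]*b[:,0]).sum(),(a*b).sum())
    R=np.array([[np.cos(th),-np.sin(th)],[np.sin(th),np.cos(th)]])
    o=pts.mean(0)-R@model.mean(0)
    return o,th,np.linalg.norm(model@R.T+o-pts,axis=1)
E
python3 - <<'E'
from h import *
c=pickle.load(open("c0.pkl","rb"))["top"]
f=lambda L,z:[w(c,(200+(u-1.5)/4,175+(v-1.5)/4),z) for u,v in L]
# brick short end pairs: top-left edge (132,243)-(51,382) is short?
B=f([(132,243),(311,347),(229,488),(51,382)],30)
print([np.linalg.norm(B[i]-B[(i+1)%4]) for i in range(4)],np.round(B,0))
print("brick",fit([(53.5,67.5),(53.5,-67.5),(-53.5,-67.5),(-53.5,67.5)],B))
F=f([(757,240),(729,461),(530,219),(500,419)],24)
print(np.round(F))
print("frame",fit([(72.5,-82),(-72.5,-82),(66.5,68),(-66.5,68)],F))
b=f([(359,141),(596,52),(606,84),(367,168)],22)
print("bar",fit([(-85,11),(85,11),(85,-11),(-85,-11)],[b[0],b[1],b[2],b[3]]))
print("cream",f([(248,110)],0),f([(242,50)],67),"torch",f([(40,45)],0))
E
```

```text
[np.float64(135.16978946315572), np.float64(102.30497263991491), np.float64(133.1006443834296), np.float64(102.24926568863982)] [[592. 187.  30.]
 [522.  71.  30.]
 [434. 122.  30.]
 [503. 236.  30.]]
brick (array([512.65774131, 153.76240205]), np.float64(-0.5312807968900939), array([1.93129974, 3.36235605, 1.49758208, 3.84408655]))
[[ 589. -217.   24.]
 [ 446. -192.   24.]
 [ 605.  -70.   24.]
 [ 475.  -49.   24.]]
frame (array([ 530.02492425, -124.98852309]), np.float64(-0.16033929166320432), array([1.02319261, 2.11232463, 1.97416142, 1.26754011]))
bar (array([679.64342528, -40.38187383]), np.float64(-1.22592592121631), array([2.4976297 , 0.71206193, 2.29784838, 1.47998657]))
cream [array([689.78547871, 116.89269175,   0.        ])] [array([709.06877693, 112.59268321,  67.        ])] torch [array([738.01950006, 258.03930531,   0.        ])]
```

```bash
cat >> h.py <<'E'
import json
F0=np.array([530.,-125.]);FT=-0.160
def u(a): return np.array([np.cos(a),np.sin(a)])
def f2w(x,y): return F0+x*u(FT)+y*u(FT+np.pi/2)
def w2f(p): d=np.array(p)[:2]-F0; return d@u(FT),d@u(FT+np.pi/2)
def state():
    s=ctrl.sense();q=s["ee_rot"];W,X,Y,Z=q
    yaw=np.degrees(np.arctan2(2*(X*Y+W*Z),1-2*(Y*Y+Z*Z)))
    return [*s["eef_pos"],yaw],s
def plan(st,wps):
    """wps: (x,y,z,yaw_deg,jaw_m,nrows); prints calls of 5 rows"""
    rows=[];p=np.array(st,float)
    for *t,jaw,n in wps:
        t=np.array(t,float);t[3]=p[3]+(t[3]-p[3]+180)%360-180
        rows+=[(p+(t-p)*k/n,jaw) for k in range(1,n+1)];p=t
    b=np.array(st,float)
    for i in range(0,len(rows),5):
        out=[]
        for r,jaw in rows[i:i+5]:
            d=r-b;a=np.radians(b[3]);tx=u(a);ty=u(a-np.pi/2)
            out.append({"offset":[round(float(v)/1000,3) for v in (d[:2]@tx,d[:2]@ty,-d[2])],"angular":[0,0,round(float(-d[3]),1)],"jaw":jaw})
        print(json.dumps(out)); b=rows[min(i+4,len(rows)-1)][0]
E
python3 - <<'E'
from h import *
st,_=state();print(st)
c0=np.array([512.7,153.8]);t0=-.531;d=.371;R=169;J=.06
COR=c0+R*u(t0+np.pi/2)
def P(phi,gap=0):
    t=t0+phi;c=COR-R*u(t+np.pi/2);p=c-(64.5+gap)*u(t);return [*p,24,np.degrees(t)+180]
a=P(0,25);h=a.copy();h[2]=110
print(a, w2f(COR-R*u(t0+d+np.pi/2)))
plan(st,[(*h,J,8),(*a,J,2),(*P(0),J,2)]+[(*P(d*k/8),J,1) for k in range(1,9)])
E
```

```text
[np.float64(235.19967104379), np.float64(469.13303412138885), np.float64(241.81777226720317), np.float64(153.3682930142941)]
[np.float64(435.5240510260391), np.float64(199.12243263515956), 24, np.float64(149.57594107855329)] (np.float64(-0.22640726572610265), np.float64(260.98489125864745))
[{"offset": [-0.038, -0.019, 0.016], "angular": [0, 0, 0.5], "jaw": 0.06}, {"offset": [-0.075, -0.038, 0.033], "angular": [0, 0, 0.9], "jaw": 0.06}, {"offset": [-0.113, -0.057, 0.049], "angular": [0, 0, 1.4], "jaw": 0.06}, {"offset": [-0.15, -0.076, 0.066], "angular": [0, 0, 1.9], "jaw": 0.06}, {"offset": [-0.188, -0.095, 0.082], "angular": [0, 0, 2.4], "jaw": 0.06}]
[{"offset": [-0.038, -0.017, 0.016], "angular": [0, 0, 0.5], "jaw": 0.06}, {"offset": [-0.077, -0.035, 0.033], "angular": [0, 0, 0.9], "jaw": 0.06}, {"offset": [-0.115, -0.052, 0.049], "angular": [0, 0, 1.4], "jaw": 0.06}, {"offset": [-0.115, -0.052, 0.092], "angular": [0, 0, 1.4], "jaw": 0.06}, {"offset": [-0.115, -0.052, 0.135], "angular": [0, 0, 1.4], "jaw": 0.06}]
[{"offset": [-0.013, -0.0, -0.0], "angular": [0, 0, -0.0], "jaw": 0.06}, {"offset": [-0.025, -0.0, -0.0], "angular": [0, 0, -0.0], "jaw": 0.06}, {"offset": [-0.033, -0.003, -0.0], "angular": [0, 0, -2.7], "jaw": 0.06}, {"offset": [-0.041, -0.005, -0.0], "angular": [0, 0, -5.3], "jaw": 0.06}, {"offset": [-0.049, -0.007, -0.0], "angular": [0, 0, -8.0], "jaw": 0.06}]
[{"offset": [-0.008, -0.003, -0.0], "angular": [0, 0, -2.7], "jaw": 0.06}, {"offset": [-0.016, -0.005, -0.0], "angular": [0, 0, -5.3], "jaw": 0.06}, {"offset": [-0.024, -0.007, -0.0], "angular": [0, 0, -8.0], "jaw": 0.06}, {"offset": [-0.032, -0.009, -0.0], "angular": [0, 0, -10.6], "jaw": 0.06}, {"offset": [-0.041, -0.01, -0.0], "angular": [0, 0, -13.3], "jaw": 0.06}]
```

{"method": "move_arm", "body": {
  "motion": [
    {"offset":[-0.045,-0.022,0.016],"angular":[0,0,1],"jaw":0.06},
    {"offset":[-0.09,-0.045,0.033],"angular":[0,0,1.5],"jaw":0.06},
    {"offset":[-0.135,-0.068,0.049],"angular":[0,0,2],"jaw":0.06},
    {"offset":[-0.165,-0.085,0.066],"angular":[0,0,2.4],"jaw":0.06},
    {"offset":[-0.188,-0.095,0.082],"angular":[0,0,2.4],"jaw":0.06}
  ]
}}

```text
time_s: 0.72
eef_pos: [361.4, 298.8, 159.6]
ee_rot: [-0.0, 0.251, 0.968, -0.0]
force: [0.1, 1.5, -0.5]
grip_width: 0.704
```

{"method": "move_arm", "body": {
  "motion": [
    {"offset":[-0.038,-0.017,0.016],"angular":[0,0,0.5],"jaw":0.06},
    {"offset":[-0.077,-0.035,0.033],"angular":[0,0,0.9],"jaw":0.06},
    {"offset":[-0.115,-0.052,0.049],"angular":[0,0,1.4],"jaw":0.06},
    {"offset":[-0.115,-0.052,0.092],"angular":[0,0,1.4],"jaw":0.06},
    {"offset":[-0.115,-0.052,0.135],"angular":[0,0,1.4],"jaw":0.06}
  ]
}}

```text
time_s: 1.35
eef_pos: [436.3, 198.3, 24.1]
ee_rot: [0.0, 0.263, 0.965, 0.0]
force: [0.2, -0.1, -0.2]
grip_width: 0.699
```

```bash
python3 - <<'E'
from h import *
st,s=state();print(st,s["force"],s["grip_width"],ctrl.tips_ahead)
c=ctrl.capture("wrist");pickle.dump(c,open("w1.pkl","wb"));cv2.imwrite("pics/w1.png",c["img"][:,:,::-1])
E
```

```text
[np.float64(436.34724533979517), np.float64(198.33088086381133), np.float64(24.080111727752858), np.float64(149.50166223865355)] [ 0.21442649 -0.05724183 -0.21400127] 0.699244963157584 11.0
```

View pics/w1.png

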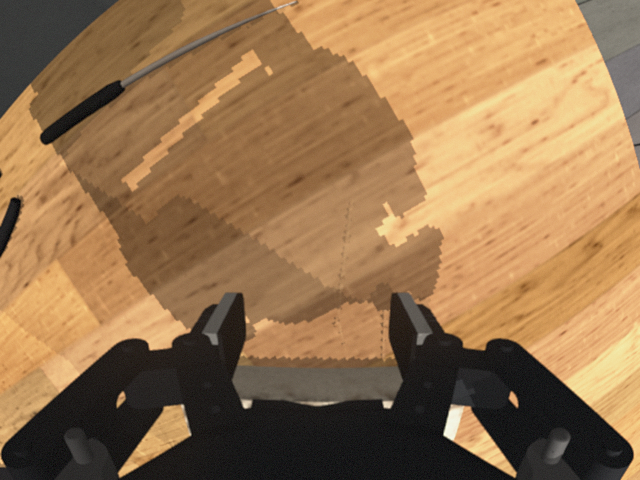

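The wrist view shows the brick's long face at (320,375), parallel to the jaws and just beyond the fingers. The fingertips are clear of the bench. Pushing now.

{"method": "move_arm", "body": {
  "motion": [
    {"offset":[-0.013,0,0],"angular":[0,0,0],"jaw":0.06},
    {"offset":[-0.025,0,0],"angular":[0,0,0],"jaw":0.06},
    {"offset":[-0.033,-0.003,0],"angular":[0,0,-2.7],"jaw":0.06},
    {"offset":[-0.041,-0.005,0],"angular":[0,0,-5.3],"jaw":0.06},
    {"offset":[-0.049,-0.007,0],"angular":[0,0,-8],"jaw":0.06}
  ]
}}

```text
time_s: 2.02
eef_pos: [475.7, 167.8, 27.0]
ee_rot: [0.0, 0.194, 0.981, 0.0]
force: [-4.5, 2.3, 3.6]
grip_width: 0.702
```

{"method": "move_arm", "body": {
  "motion": [
    {"offset":[-0.008,-0.003,0],"angular":[0,0,-2.7],"jaw":0.06},
    {"offset":[-0.016,-0.005,0],"angular":[0,0,-5.3],"jaw":0.06},
    {"offset":[-0.024,-0.007,0],"angular":[0,0,-8],"jaw":0.06},
    {"offset":[-0.032,-0.009,0],"angular":[0,0,-10.6],"jaw":0.06},
    {"offset":[-0.041,-0.01,0],"angular":[0,0,-13.3],"jaw":0.06}
  ]
}}

```text
time_s: 2.65
eef_pos: [509.6, 142.7, 27.0]
ee_rot: [0.0, 0.079, 0.997, 0.0]
force: [-4.3, 0.3, 1.7]
grip_width: 0.702
```

```bash
python3 - <<'E'
from h import *
st,s=state();print(st,s["force"])
c=ctrl.capture("top");pickle.dump(c,open("t2.pkl","wb"))
cv2.imwrite("pics/t2.png",cv2.resize(c["img"][175:305,200:400,::-1],None,fx=4,fy=4,interpolation=cv2.INTER_CUBIC))
E
```

```text
[np.float64(509.6467601640411), np.float64(142.74210896810857), np.float64(27.03705790579828), np.float64(170.9454410361662)] [-4.29487977  0.30882149  1.67646735]
```

View pics/t2.png

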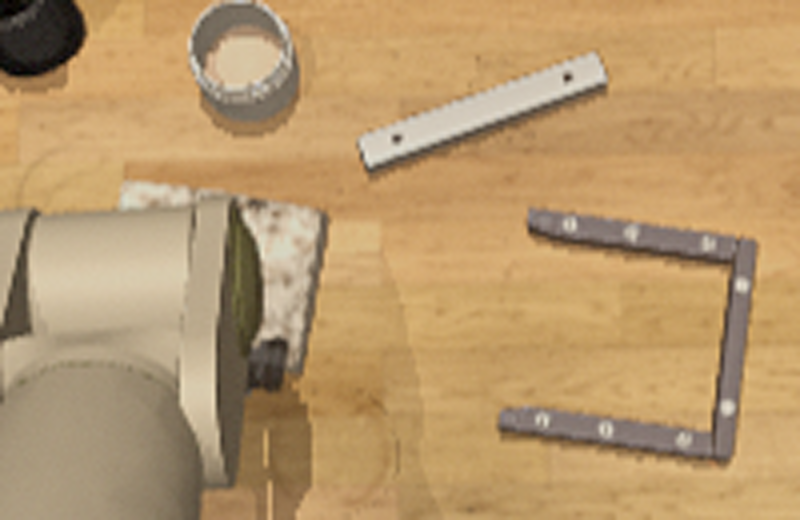

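Brick corners: top-left (121,182), top-right (326,211), bottom-right (302,374). Its sides look square to the cheeks.

```bash
cat > m.py <<'E'
from h import *
st,s=state()
c=pickle.load(open("t2.pkl","rb"))
B=[w(c,(200+(a-1.5)/4,175+(b-1.5)/4),30) for a,b in [(121,182),(326,211),(302,374)]]
o,t,e=fit([(53.5,67.5),(53.5,-67.5),(-53.5,-67.5)],B)
print("brick",o,t,e,"frame",w2f(o),t-FT)
tc=st[:2];print("tool->centre along -x tool",(o-np.array(tc))@-u(np.radians(st[3])))
E
python3 m.py
```

```text
brick [568.98955761 136.00790049] -0.15357713699342745 [0.91961219 0.6261636  1.19145257] frame (np.float64(-3.0917555743460765), np.float64(263.88586693703735)) 0.006422863006572549
tool->centre along -x tool 58.38173344506411
```

```bash
python3 - <<'E'
from h import *
st,s=state();J=.06
x,y,z,yw=st;a=u(np.radians(yw));p=np.array([x,y])
n=p-3*a;b=p+22*a
Y=np.degrees(FT)+90
h=f2w(0,365);m=(b+h)/2
q=f2w(0,205)
plan(st,[(*n,z,yw,J,1),(*b,z,yw,J,1),(*b,100,yw,J,2),(*f2w(-60,370),105,Y+25,J,6),(*h,100,Y,J,3),(*h,24,Y,J,2),(*f2w(0,340),24,Y,J,1),(*q,24,Y,J,9)])
E
```

```text
[{"offset": [-0.003, 0.0, -0.0], "angular": [0, 0, 0.0], "jaw": 0.06}, {"offset": [0.022, -0.0, -0.0], "angular": [0, 0, 0.0], "jaw": 0.06}, {"offset": [0.022, -0.0, -0.036], "angular": [0, 0, 0.0], "jaw": 0.06}, {"offset": [0.022, -0.0, -0.073], "angular": [0, 0, 0.0], "jaw": 0.06}, {"offset": [0.018, 0.018, -0.074], "angular": [0, 0, 10.9], "jaw": 0.06}]
[{"offset": [-0.0, 0.019, -0.001], "angular": [0, 0, 10.9], "jaw": 0.06}, {"offset": [-0.001, 0.037, -0.002], "angular": [0, 0, 21.7], "jaw": 0.06}, {"offset": [-0.001, 0.056, -0.003], "angular": [0, 0, 32.6], "jaw": 0.06}, {"offset": [-0.002, 0.075, -0.003], "angular": [0, 0, 43.5], "jaw": 0.06}, {"offset": [-0.002, 0.093, -0.004], "angular": [0, 0, 54.3], "jaw": 0.06}]
[{"offset": [-0.01, 0.017, 0.002], "angular": [0, 0, 8.3], "jaw": 0.06}, {"offset": [-0.02, 0.035, 0.003], "angular": [0, 0, 16.7], "jaw": 0.06}, {"offset": [-0.03, 0.052, 0.005], "angular": [0, 0, 25.0], "jaw": 0.06}, {"offset": [-0.03, 0.052, 0.043], "angular": [0, 0, 25.0], "jaw": 0.06}, {"offset": [-0.03, 0.052, 0.081], "angular": [0, 0, 25.0], "jaw": 0.06}]
[{"offset": [-0.025, 0.0, -0.0], "angular": [0, 0, -0.0], "jaw": 0.06}, {"offset": [-0.04, 0.0, -0.0], "angular": [0, 0, -0.0], "jaw": 0.06}, {"offset": [-0.055, 0.0, -0.0], "angular": [0, 0, -0.0], "jaw": 0.06}, {"offset": [-0.07, 0.0, -0.0], "angular": [0, 0, -0.0], "jaw": 0.06}, {"offset": [-0.085, 0.0, -0.0], "angular": [0, 0, -0.0], "jaw": 0.06}]
[{"offset": [-0.015, 0.0, -0.0], "angular": [0, 0, -0.0], "jaw": 0.06}, {"offset": [-0.03, 0.0, -0.0], "angular": [0, 0, -0.0], "jaw": 0.06}, {"offset": [-0.045, 0.0, -0.0], "angular": [0, 0, -0.0], "jaw": 0.06}, {"offset": [-0.06, 0.0, -0.0], "angular": [0, 0, -0.0], "jaw": 0.06}, {"offset": [-0.075, 0.0, -0.0], "angular": [0, 0, -0.0], "jaw": 0.06}]
```

{"method": "move_arm", "body": {
  "motion": [
    {"offset":[-0.003,0,0],"angular":[0,0,0],"jaw":0.06},
    {"offset":[0.022,0,0],"angular":[0,0,0],"jaw":0.06},
    {"offset":[0.022,0,-0.036],"angular":[0,0,0],"jaw":0.06},
    {"offset":[0.022,0,-0.073],"angular":[0,0,0],"jaw":0.06},
    {"offset":[0.018,0.018,-0.074],"angular":[0,0,10],"jaw":0.06}
  ]
}}

```text
time_s: 3.32
eef_pos: [496.1, 163.5, 103.1]
ee_rot: [0.004, 0.169, 0.986, 0.001]
force: [0.6, -0.9, -0.9]
grip_width: 0.702
```

{"method": "move_arm", "body": {
  "motion": [
    {"offset":[0,0.019,-0.001],"angular":[0,0,10],"jaw":0.06},
    {"offset":[-0.001,0.037,-0.002],"angular":[0,0,20],"jaw":0.06},
    {"offset":[-0.001,0.056,-0.003],"angular":[0,0,30],"jaw":0.06},
    {"offset":[-0.002,0.075,-0.003],"angular":[0,0,40],"jaw":0.06},
    {"offset":[-0.002,0.093,-0.004],"angular":[0,0,50],"jaw":0.06}
  ]
}}

```text
time_s: 3.95
eef_pos: [527.2, 251.6, 104.5]
ee_rot: [0.001, 0.57, 0.822, 0.001]
force: [-0.4, -0.7, 0.9]
grip_width: 0.703
```

```bash
python3 - <<'E'
from h import *
st,s=state();J=.06;print(st)
Y=np.degrees(FT)+90
h=f2w(0,365)
plan(st,[(*h,100,Y,J,3),(*h,24,Y,J,2),(*f2w(0,340),24,Y,J,1),(*f2w(0,205),24,Y,J,9)])
E
```

```text
[np.float64(527.2296582137526), np.float64(251.57781296179488), np.float64(104.46592318089671), np.float64(110.47497771081669)]
[{"offset": [-0.012, 0.017, 0.001], "angular": [0, 0, 9.9], "jaw": 0.06}, {"offset": [-0.024, 0.034, 0.003], "angular": [0, 0, 19.8], "jaw": 0.06}, {"offset": [-0.037, 0.051, 0.004], "angular": [0, 0, 29.6], "jaw": 0.06}, {"offset": [-0.037, 0.051, 0.042], "angular": [0, 0, 29.6], "jaw": 0.06}, {"offset": [-0.037, 0.051, 0.08], "angular": [0, 0, 29.6], "jaw": 0.06}]
[{"offset": [-0.025, 0.0, -0.0], "angular": [0, 0, -0.0], "jaw": 0.06}, {"offset": [-0.04, 0.0, -0.0], "angular": [0, 0, -0.0], "jaw": 0.06}, {"offset": [-0.055, 0.0, -0.0], "angular": [0, 0, -0.0], "jaw": 0.06}, {"offset": [-0.07, 0.0, -0.0], "angular": [0, 0, -0.0], "jaw": 0.06}, {"offset": [-0.085, 0.0, -0.0], "angular": [0, 0, -0.0], "jaw": 0.06}]
[{"offset": [-0.015, 0.0, -0.0], "angular": [0, 0, -0.0], "jaw": 0.06}, {"offset": [-0.03, 0.0, -0.0], "angular": [0, 0, -0.0], "jaw": 0.06}, {"offset": [-0.045, 0.0, -0.0], "angular": [0, 0, -0.0], "jaw": 0.06}, {"offset": [-0.06, 0.0, -0.0], "angular": [0, 0, -0.0], "jaw": 0.06}, {"offset": [-0.075, 0.0, -0.0], "angular": [0, 0, -0.0], "jaw": 0.06}]
```

{"method": "move_arm", "body": {
  "motion": [
    {"offset":[-0.012,0.017,0.001],"angular":[0,0,10],"jaw":0.06},
    {"offset":[-0.024,0.034,0.003],"angular":[0,0,20],"jaw":0.06},
    {"offset":[-0.037,0.051,0.004],"angular":[0,0,29.6],"jaw":0.06},
    {"offset":[-0.037,0.051,0.042],"angular":[0,0,29.6],"jaw":0.06},
    {"offset":[-0.037,0.051,0.08],"angular":[0,0,29.6],"jaw":0.06}
  ]
}}

```text
time_s: 4.58
eef_pos: [588.3, 234.4, 23.6]
ee_rot: [0.001, 0.759, 0.651, 0.001]
force: [0.6, 0.6, -0.7]
grip_width: 0.7
```

{"method": "move_arm", "body": {
  "motion": [
    {"offset":[-0.015,0,0],"angular":[0,0,0],"jaw":0.06},
    {"offset":[-0.03,0,0],"angular":[0,0,0],"jaw":0.06},
    {"offset":[-0.045,0,0],"angular":[0,0,0],"jaw":0.06},
    {"offset":[-0.06,0,0],"angular":[0,0,0],"jaw":0.06},
    {"offset":[-0.075,0,0],"angular":[0,0,0],"jaw":0.06}
  ]
}}

```text
time_s: 5.2
eef_pos: [577.0, 160.0, 25.4]
ee_rot: [0.001, 0.759, 0.651, 0.002]
force: [0.6, 6.4, 5.6]
grip_width: 0.705
```

{"method": "move_arm", "body": {
  "motion": [
    {"offset":[-0.015,0,0],"angular":[0,0,0],"jaw":0.06},
    {"offset":[-0.03,0,0],"angular":[0,0,0],"jaw":0.06},
    {"offset":[-0.045,0,0],"angular":[0,0,0],"jaw":0.06},
    {"offset":[-0.06,0,0],"angular":[0,0,0],"jaw":0.06}
  ]
}}

```text
time_s: 5.7
eef_pos: [567.8, 100.7, 25.4]
ee_rot: [0.001, 0.759, 0.651, 0.002]
force: [1.1, 5.5, 5.9]
grip_width: 0.704
```

```bash
python3 - <<'E'
from h import *
st,s=state();print(st,w2f(st),s["force"])
c=ctrl.capture("top");pickle.dump(c,open("t2.pkl","wb"))
cv2.imwrite("pics/t3.png",cv2.resize(c["img"][175:305,200:400,::-1],None,fx=4,fy=4,interpolation=cv2.INTER_CUBIC))
E
```

```text
[np.float64(567.8247526783822), np.float64(100.68194298764367), np.float64(25.381001659164056), np.float64(81.24933710920943)] (np.float64(1.3863854090243313), np.float64(228.8255432449718)) [1.09383011 5.46633988 5.87703839]
```

View pics/t3.png

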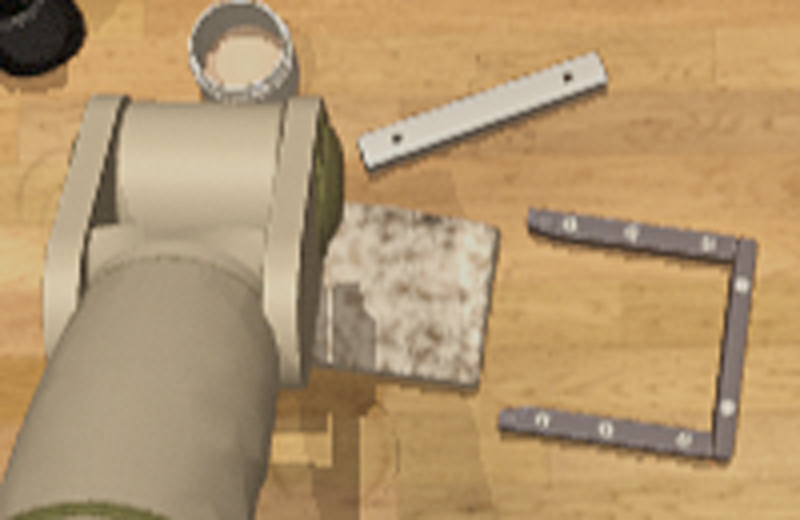

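Front edge of the brick: (498,229) and (477,385), just short of the mouth.

```bash
python3 - <<'E'
from h import *
c=pickle.load(open("t2.pkl","rb"))
g=lambda a,b,z:np.round(w2f(w(c,(200+(a-1.5)/4,175+(b-1.5)/4),z)),1)
for a,b in [(498,229),(477,385),(352,204),(312,361)]: print("brick",g(a,b,30))
for a,b in [(532,207),(530,231),(501,408),(499,430),(736,262),(717,432),(737,240),(712,455)]: print("frame",g(a,b,24))
E
```

```text
brick [54.7 85.6]
brick [-47.8  84.2]
brick [ 57.6 181.4]
brick [-47.6 190.1]
frame [73.8 66.1]
frame [57.8 65.1]
frame [-59.3  67.2]
frame [-73.4  66.4]
frame [ 56.4 -69.3]
frame [-54.9 -70.2]
frame [ 71.  -68.2]
frame [-69.8 -68.8]
```

{"method": "move_arm", "body": {
  "motion": [
    {"offset":[-0.01,-0.001,0],"angular":[0,0,0.2],"jaw":0.06},
    {"offset":[-0.02,-0.002,0],"angular":[0,0,0.4],"jaw":0.06},
    {"offset":[-0.03,-0.004,0],"angular":[0,0,0.4],"jaw":0.06},
    {"offset":[-0.042,-0.004,0],"angular":[0,0,0.4],"jaw":0.06},
    {"offset":[-0.055,-0.004,0],"angular":[0,0,0.4],"jaw":0.06}
  ]
}}

```text
time_s: 6.38
eef_pos: [555.1, 47.3, 24.7]
ee_rot: [0.001, 0.761, 0.649, 0.001]
force: [1.1, 6.8, 6.1]
grip_width: 0.705
```

{"method": "move_arm", "body": {
  "motion": [
    {"offset":[-0.013,0,0],"angular":[0,0,0],"jaw":0.06},
    {"offset":[-0.026,0,0],"angular":[0,0,0],"jaw":0.06},
    {"offset":[-0.039,0,0],"angular":[0,0,0],"jaw":0.06},
    {"offset":[-0.052,0,0],"angular":[0,0,0],"jaw":0.06}
  ]
}}

```text
time_s: 6.88
eef_pos: [546.7, -4.1, 24.6]
ee_rot: [0.001, 0.761, 0.649, 0.001]
force: [0.5, 6.3, 5.1]
grip_width: 0.702
```

```bash
python3 - <<'E'
from h import *
st,s=state();print(st,w2f(st),s["force"],s["wrist_torque"])
c=ctrl.capture("top");pickle.dump(c,open("t2.pkl","wb"))
cv2.imwrite("pics/t4.png",cv2.resize(c["img"][175:305,200:400,::-1],None,fx=4,fy=4,interpolation=cv2.INTER_CUBIC))
E
```

```text
[np.float64(546.7275414457548), np.float64(-4.08880411483054), np.float64(24.60448638987537), np.float64(80.86171708082837)] (np.float64(-2.749469588963268), np.float64(122.03183334761725)) [0.54377477 6.25032704 5.14227792] [ 1.0905073  -0.22313052  0.07128871]
```

View pics/t4.png

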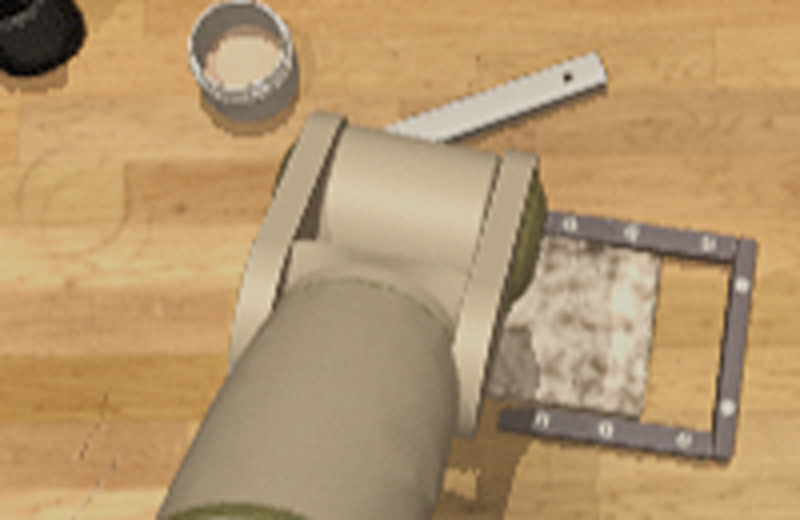

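The brick is in the slot, square, with its front edge at (660,255)–(641,417). Roughly 45 mm remain.

{"method": "move_arm", "body": {
  "motion": [
    {"offset":[-0.012,0,0],"angular":[0,0,0],"jaw":0.06},
    {"offset":[-0.023,0,0],"angular":[0,0,0],"jaw":0.06},
    {"offset":[-0.032,0,0],"angular":[0,0,0],"jaw":0.06},
    {"offset":[-0.038,0,0],"angular":[0,0,0],"jaw":0.06},
    {"offset":[-0.041,0,0],"angular":[0,0,0],"jaw":0.06}
  ]
}}

```text
time_s: 7.55
eef_pos: [539.9, -44.3, 24.2]
ee_rot: [0.0, 0.761, 0.648, 0.001]
force: [1.5, 5.8, 4.4]
grip_width: 0.702
```

{"method": "move_arm", "body": {
  "motion": [
    {"offset":[-0.002,0,0],"angular":[0,0,0],"jaw":0.06},
    {"offset":[-0.003,0,0],"angular":[0,0,0],"jaw":0.06}
  ]
}}

```text
time_s: 7.8
eef_pos: [539.5, -47.1, 24.2]
ee_rot: [0.0, 0.761, 0.649, 0.001]
force: [0.2, 7.4, 5.0]
grip_width: 0.703
```

{"method": "move_arm", "body": {
  "motion": [
    {"offset":[-0.001,0,0],"angular":[0,0,0],"jaw":0.06},
    {"offset":[-0.002,0,0],"angular":[0,0,0],"jaw":0.06}
  ]
}}

```text
time_s: 8.05
eef_pos: [539.1, -49.0, 24.1]
ee_rot: [0.0, 0.761, 0.649, 0.001]
force: [0.8, 6.2, 5.7]
grip_width: 0.705
```

{"method": "move_arm", "body": {
  "motion": [
    {"offset":[-0.001,0,0],"angular":[0,0,0],"jaw":0.06},
    {"offset":[-0.002,0,0],"angular":[0,0,0],"jaw":0.06}
  ]
}}

```text
time_s: 8.3
eef_pos: [539.0, -49.3, 24.2]
ee_rot: [-0.001, 0.761, 0.648, 0.002]
force: [5.6, 20.2, 5.7]
grip_width: 0.7
```

{"method": "move_arm", "body": {
  "motion": [
    {"offset":[-0.001,0,0],"angular":[0,0,0],"jaw":0.06},
    {"offset":[-0.002,0,0],"angular":[0,0,0],"jaw":0.06}
  ]
}}

```text
time_s: 8.55
eef_pos: [538.9, -49.4, 24.2]
ee_rot: [-0.001, 0.761, 0.648, 0.003]
force: [7.9, 32.8, 7.1]
grip_width: 0.699
```

The stop is felt: 33 N, with no further motion. Backing off and going for the bar.

```bash
python3 - <<'E'
from h import *
st,s=state();print(w2f(st),s["force"]);J=.06
yw=st[3];b=np.array(st[:2])+25*u(np.radians(yw))
B=(679.6,-40.4)
plan(st,[(*b,25,yw,J,2),(*b,85,yw,.08,2),(*B,85,109.8,.08,6),])
plan([*B,85,109.8],[(*B,40,109.8,.08,2),(*B,14,109.8,.08,2)])
print(f2w(0,115))
E
```

```text
(np.float64(-3.250740561871266), np.float64(76.00305297412908)) [ 7.88490695 32.78576592  7.13411662]
[{"offset": [0.013, 0.0, -0.0], "angular": [0, 0, -0.0], "jaw": 0.06}, {"offset": [0.025, -0.0, -0.001], "angular": [0, 0, -0.0], "jaw": 0.06}, {"offset": [0.025, -0.0, -0.031], "angular": [0, 0, -0.0], "jaw": 0.08}, {"offset": [0.025, -0.0, -0.061], "angular": [0, 0, -0.0], "jaw": 0.08}, {"offset": [0.026, 0.023, -0.061], "angular": [0, 0, -4.8], "jaw": 0.08}]
[{"offset": [-0.001, 0.023, -0.0], "angular": [0, 0, -4.8], "jaw": 0.08}, {"offset": [-0.002, 0.046, -0.0], "angular": [0, 0, -9.7], "jaw": 0.08}, {"offset": [-0.003, 0.069, -0.0], "angular": [0, 0, -14.5], "jaw": 0.08}, {"offset": [-0.003, 0.092, -0.0], "angular": [0, 0, -19.3], "jaw": 0.08}, {"offset": [-0.004, 0.115, -0.0], "angular": [0, 0, -24.1], "jaw": 0.08}]
[{"offset": [0.0, 0.0, 0.022], "angular": [0, 0, -0.0], "jaw": 0.08}, {"offset": [0.0, 0.0, 0.045], "angular": [0, 0, -0.0], "jaw": 0.08}, {"offset": [0.0, 0.0, 0.058], "angular": [0, 0, -0.0], "jaw": 0.08}, {"offset": [0.0, 0.0, 0.071], "angular": [0, 0, -0.0], "jaw": 0.08}]
[548.32159376 -11.46886241]
```

{"method": "move_arm", "body": {
  "motion": [
    {"offset":[0.015,0,0],"angular":[0,0,0],"jaw":0.06},
    {"offset":[0.028,0,0],"angular":[0,0,0],"jaw":0.06},
    {"offset":[0.028,0,-0.031],"angular":[0,0,0],"jaw":0.08},
    {"offset":[0.028,0,-0.061],"angular":[0,0,0],"jaw":0.08},
    {"offset":[0.028,0.023,-0.061],"angular":[0,0,-4.8],"jaw":0.08}
  ]
}}

```text
time_s: 9.18
eef_pos: [566.0, -29.4, 86.7]
ee_rot: [0.002, 0.733, 0.681, 0.001]
force: [0.2, 0.3, 0.0]
grip_width: 0.938
```

{"method": "move_arm", "body": {
  "motion": [
    {"offset":[-0.001,0.023,0],"angular":[0,0,-4.8],"jaw":0.08},
    {"offset":[-0.002,0.046,0],"angular":[0,0,-9.7],"jaw":0.08},
    {"offset":[-0.003,0.069,0],"angular":[0,0,-14.5],"jaw":0.08},
    {"offset":[-0.004,0.092,0],"angular":[0,0,-19.3],"jaw":0.08},
    {"offset":[-0.005,0.115,0],"angular":[0,0,-24.1],"jaw":0.08}
  ]
}}

```text
time_s: 9.8
eef_pos: [680.2, -43.1, 84.1]
ee_rot: [-0.0, 0.574, 0.819, -0.0]
force: [1.1, -1.2, 0.0]
grip_width: 0.939
```

```bash
python3 - <<'E'
from h import *
st,s=state();print(st)
B=(679.6,-40.4)
plan(st,[(*B,40,109.8,.08,3),(*B,14,109.8,.08,2)])
E
```

```text
[np.float64(680.172147451691), np.float64(-43.099072480677), np.float64(84.104482668371), np.float64(109.91721519683271)]
[{"offset": [0.001, 0.0, 0.015], "angular": [0, 0, 0.0], "jaw": 0.08}, {"offset": [0.002, 0.0, 0.029], "angular": [0, 0, 0.1], "jaw": 0.08}, {"offset": [0.003, 0.0, 0.044], "angular": [0, 0, 0.1], "jaw": 0.08}, {"offset": [0.003, 0.0, 0.057], "angular": [0, 0, 0.1], "jaw": 0.08}, {"offset": [0.003, 0.0, 0.07], "angular": [0, 0, 0.1], "jaw": 0.08}]
```

{"method": "move_arm", "body": {
  "motion": [
    {"offset":[0.001,0,0.02],"angular":[0,0,0],"jaw":0.08},
    {"offset":[0.003,0,0.04],"angular":[0,0,0],"jaw":0.07},
    {"offset":[0.003,0,0.055],"angular":[0,0,0],"jaw":0.05},
    {"offset":[0.003,0,0.064],"angular":[0,0,0],"jaw":0.038},
    {"offset":[0.003,0,0.064],"angular":[0,0,0],"jaw":0.038}
  ]
}}

```text
time_s: 10.42
eef_pos: [678.3, -40.2, 19.7]
ee_rot: [-0.0, 0.575, 0.818, -0.0]
force: [0.9, 0.6, 0.8]
grip_width: 0.448
```

{"method": "move_arm", "body": {
  "motion": [
    {"offset":[0,0,0.002],"angular":[0,0,0],"jaw":0.035},
    {"offset":[0,0,0.003],"angular":[0,0,0],"jaw":0.035},
    {"offset":[0,0,0.004],"angular":[0,0,0],"jaw":0.035}
  ]
}}

```text
time_s: 10.8
eef_pos: [678.8, -40.3, 16.6]
ee_rot: [0.0, 0.575, 0.818, 0.0]
force: [0.1, -0.3, 0.6]
grip_width: 0.41
```

```bash
python3 - <<'E'
from h import *
st,s=state();print(st,s["force"],s["grip_width"])
c=ctrl.capture("wrist");cv2.imwrite("pics/w5.png",c["img"][:,:,::-1])
E
```

```text
[np.float64(678.7932310035445), np.float64(-40.27640271482667), np.float64(16.55879334194287), np.float64(109.76547500258486)] [ 0.09591037 -0.3154172   0.64182921] 0.4095118857962985
```

View pics/w5.png

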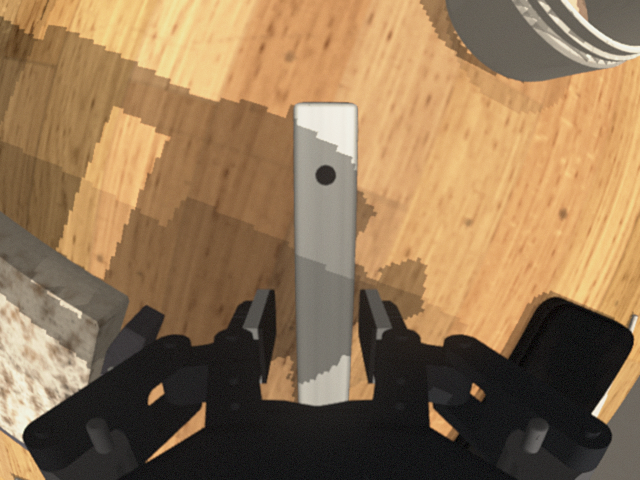

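The bar runs straight between the pads (x 297–355), so I can close on it.

{"method": "move_arm", "body": {
  "motion": [
    {"offset":[0,0,0],"angular":[0,0,0],"jaw":0.015},
    {"offset":[0,0,0],"angular":[0,0,0],"jaw":0.015},
    {"offset":[0,0,0],"angular":[0,0,0],"jaw":0.015},
    {"offset":[0,0,0],"angular":[0,0,0],"jaw":0.015}
  ],
  "squeeze": 50
}}

```text
time_s: 11.35
eef_pos: [679.1, -40.2, 16.8]
ee_rot: [0.001, 0.575, 0.818, 0.0]
force: [2.2, 1.2, 5.0]
grip_width: 0.24
```

{"method": "move_arm", "body": {
  "motion": [
    {"offset":[0,0,-0.015],"angular":[0,0,0],"jaw":0.015},
    {"offset":[0,0,-0.035],"angular":[0,0,0],"jaw":0.015},
    {"offset":[0,0,-0.055],"angular":[0,0,0],"jaw":0.015},
    {"offset":[0,0,-0.065],"angular":[0,0,0],"jaw":0.015}
  ]
}}

```text
time_s: 11.85
eef_pos: [679.1, -40.4, 83.5]
ee_rot: [0.001, 0.575, 0.818, 0.0]
force: [0.6, 0.5, -2.2]
grip_width: 0.246
```

```bash
python3 - <<'E'
from h import *
st,s=state();print(st,s["force"],s["grip_width"]);J=.015
p=f2w(-0,120);m=(np.array(st[:2])+p)/2;Y=170.8
plan(st,[(*p,81,Y,J,8)])
plan([*p,81,Y],[(*p,40,Y,J,2),(*p,19,Y,J,2),(*p,17,Y,J,1)])
E
```

```text
[np.float64(679.1321870443974), np.float64(-40.36654885211126), np.float64(83.45210998638753), np.float64(109.76851994915661)] [ 0.61639003  0.51532738 -2.21135606] 0.24573168219525504
[{"offset": [0.009, -0.014, 0.0], "angular": [0, 0, -7.6], "jaw": 0.015}, {"offset": [0.019, -0.028, 0.001], "angular": [0, 0, -15.3], "jaw": 0.015}, {"offset": [0.028, -0.042, 0.001], "angular": [0, 0, -22.9], "jaw": 0.015}, {"offset": [0.038, -0.055, 0.001], "angular": [0, 0, -30.5], "jaw": 0.015}, {"offset": [0.047, -0.069, 0.002], "angular": [0, 0, -38.1], "jaw": 0.015}]
[{"offset": [0.016, -0.005, 0.0], "angular": [0, 0, -7.6], "jaw": 0.015}, {"offset": [0.032, -0.01, 0.001], "angular": [0, 0, -15.3], "jaw": 0.015}, {"offset": [0.048, -0.015, 0.001], "angular": [0, 0, -22.9], "jaw": 0.015}]
[{"offset": [0.0, 0.0, 0.021], "angular": [0, 0, -0.0], "jaw": 0.015}, {"offset": [0.0, 0.0, 0.041], "angular": [0, 0, -0.0], "jaw": 0.015}, {"offset": [0.0, 0.0, 0.051], "angular": [0, 0, -0.0], "jaw": 0.015}, {"offset": [0.0, 0.0, 0.062], "angular": [0, 0, -0.0], "jaw": 0.015}, {"offset": [0.0, 0.0, 0.064], "angular": [0, 0, -0.0], "jaw": 0.015}]
```

{"method": "move_arm", "body": {
  "motion": [
    {"offset":[0.009,-0.014,0],"angular":[0,0,-7.6],"jaw":0.015},
    {"offset":[0.019,-0.028,0.001],"angular":[0,0,-15.3],"jaw":0.015},
    {"offset":[0.028,-0.042,0.001],"angular":[0,0,-22.9],"jaw":0.015},
    {"offset":[0.038,-0.055,0.001],"angular":[0,0,-30.5],"jaw":0.015},
    {"offset":[0.047,-0.069,0.002],"angular":[0,0,-38.1],"jaw":0.015}
  ]
}}

```text
time_s: 12.48
eef_pos: [597.3, -19.2, 79.6]
ee_rot: [0.0, 0.275, 0.962, -0.0]
force: [-0.7, -0.2, -2.8]
grip_width: 0.244
```

{"method": "move_arm", "body": {
  "motion": [
    {"offset":[0.016,-0.005,0],"angular":[0,0,-7.6],"jaw":0.015},
    {"offset":[0.032,-0.01,0.001],"angular":[0,0,-15.3],"jaw":0.015},
    {"offset":[0.048,-0.015,0.001],"angular":[0,0,-22.9],"jaw":0.015},
    {"offset":[0.048,-0.015,0.001],"angular":[0,0,-22.9],"jaw":0.015}
  ]
}}

```text
time_s: 12.98
eef_pos: [548.7, -6.3, 78.7]
ee_rot: [-0.0, 0.081, 0.997, 0.0]
force: [0.5, 0.3, -3.4]
grip_width: 0.246
```

```bash
python3 - <<'E'
from h import *
st,s=state();print(st,s["force"],s["grip_width"],w2f(st));J=.015
p=f2w(0,120);Y=170.8
plan(st,[(*p,45,Y,J,2),(*p,22,Y,J,2),(*p,18,Y,J,1)])
c=ctrl.capture("top");pickle.dump(c,open("t2.pkl","wb"))
cv2.imwrite("pics/t6.png",cv2.resize(c["img"][175:305,200:400,::-1],None,fx=4,fy=4,interpolation=cv2.INTER_CUBIC))
E
```

```text
[np.float64(548.6641336966538), np.float64(-6.283712434392017), np.float64(78.6668130372121), np.float64(170.73461803777613)] [ 0.4738127   0.28235295 -3.40164263] 0.24607725062995242 (np.float64(-0.4879240249467124), np.float64(120.1734943743943))
[{"offset": [-0.0, -0.0, 0.017], "angular": [0, 0, -0.0], "jaw": 0.015}, {"offset": [-0.0, -0.0, 0.034], "angular": [0, 0, -0.1], "jaw": 0.015}, {"offset": [-0.0, -0.0, 0.045], "angular": [0, 0, -0.1], "jaw": 0.015}, {"offset": [-0.0, -0.0, 0.057], "angular": [0, 0, -0.1], "jaw": 0.015}, {"offset": [-0.0, -0.0, 0.061], "angular": [0, 0, -0.1], "jaw": 0.015}]
```

View pics/t6.png

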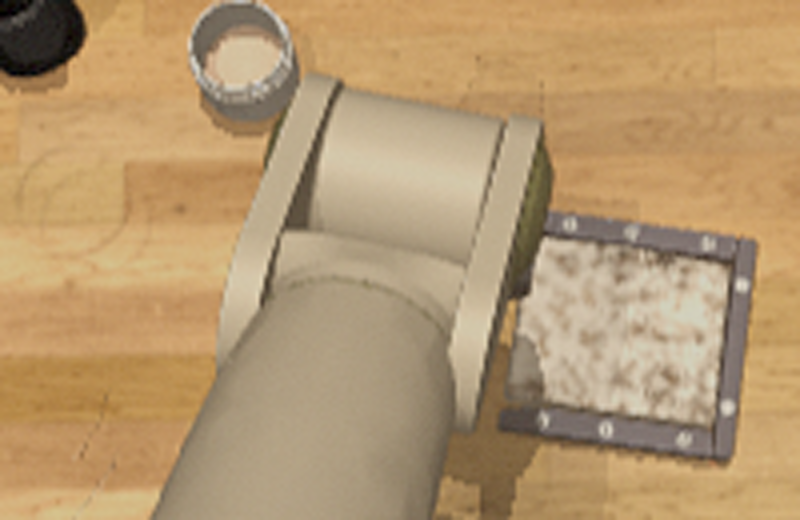

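The brick is home and fills the frame right to the stop. Lowering the bar.

{"method": "move_arm", "body": {
  "motion": [
    {"offset":[0,0,0.017],"angular":[0,0,0],"jaw":0.015},
    {"offset":[0,0,0.034],"angular":[0,0,0],"jaw":0.015},
    {"offset":[0,0,0.048],"angular":[0,0,0],"jaw":0.015},
    {"offset":[0,0,0.058],"angular":[0,0,0],"jaw":0.015},
    {"offset":[0,0,0.061],"angular":[0,0,0],"jaw":0.015}
  ]
}}

```text
time_s: 13.65
eef_pos: [548.8, -6.4, 16.8]
ee_rot: [-0.001, 0.08, 0.997, 0.0]
force: [-8.9, 1.5, 16.2]
grip_width: 0.241
```

{"method": "move_arm", "body": {
  "motion": [
    {"offset":[0,0,0.001],"angular":[0,0,0],"jaw":0.04},
    {"offset":[0,0,0.001],"angular":[0,0,0],"jaw":0.045},
    {"offset":[0,0,0.001],"angular":[0,0,0],"jaw":0.045},
    {"offset":[0,0,-0.03],"angular":[0,0,0],"jaw":0.045},
    {"offset":[0,0,-0.075],"angular":[0,0,0],"jaw":0.045}
  ]
}}

```text
time_s: 14.28
eef_pos: [548.7, -6.4, 92.6]
ee_rot: [-0.001, 0.081, 0.997, 0.0]
force: [0.4, 0.1, 0.7]
grip_width: 0.529
```

```bash
python3 - <<'E'
from h import *
st,s=state();print(st,s["force"],s["grip_width"],w2f(st));J=.06
Y=80.83
plan(st,[(*f2w(0,172),90,Y,J,9),(*f2w(0,172),90,Y,J,1)])
plan([*f2w(0,172),90,Y],[(*f2w(0,170),40,Y,J,2),(*f2w(0,170),14,Y,J,2)])
E
```

```text
[np.float64(548.6770348951937), np.float64(-6.430536437269116), np.float64(92.63584039538482), np.float64(170.7612768788852)] [0.36460126 0.11405942 0.73382079] 0.5287152899357627 (np.float64(-0.4517958729335651), np.float64(120.03060110871415))
[{"offset": [-0.0, 0.006, 0.0], "angular": [0, 0, 10.0], "jaw": 0.06}, {"offset": [-0.0, 0.012, 0.001], "angular": [0, 0, 20.0], "jaw": 0.06}, {"offset": [-0.0, 0.017, 0.001], "angular": [0, 0, 30.0], "jaw": 0.06}, {"offset": [-0.0, 0.023, 0.001], "angular": [0, 0, 40.0], "jaw": 0.06}, {"offset": [-0.0, 0.029, 0.001], "angular": [0, 0, 50.0], "jaw": 0.06}]
[{"offset": [0.004, 0.004, 0.0], "angular": [0, 0, 10.0], "jaw": 0.06}, {"offset": [0.009, 0.007, 0.001], "angular": [0, 0, 20.0], "jaw": 0.06}, {"offset": [0.013, 0.011, 0.001], "angular": [0, 0, 30.0], "jaw": 0.06}, {"offset": [0.018, 0.015, 0.001], "angular": [0, 0, 40.0], "jaw": 0.06}, {"offset": [0.018, 0.015, 0.001], "angular": [0, 0, 40.0], "jaw": 0.06}]
[{"offset": [-0.001, 0.0, 0.025], "angular": [0, 0, 0.0], "jaw": 0.06}, {"offset": [-0.002, 0.0, 0.05], "angular": [0, 0, 0.0], "jaw": 0.06}, {"offset": [-0.002, 0.0, 0.063], "angular": [0, 0, 0.0], "jaw": 0.06}, {"offset": [-0.002, 0.0, 0.076], "angular": [0, 0, 0.0], "jaw": 0.06}]
```

{"method": "move_arm", "body": {
  "motion": [
    {"offset":[0,0.006,0],"angular":[0,0,10],"jaw":0.06},
    {"offset":[0,0.012,0.001],"angular":[0,0,20],"jaw":0.06},
    {"offset":[0,0.017,0.001],"angular":[0,0,30],"jaw":0.06},
    {"offset":[0,0.023,0.001],"angular":[0,0,40],"jaw":0.06},
    {"offset":[0,0.029,0.001],"angular":[0,0,50],"jaw":0.06}
  ]
}}

```text
time_s: 14.9
eef_pos: [554.0, 22.3, 91.5]
ee_rot: [0.0, 0.497, 0.868, 0.0]
force: [0.0, 0.8, 0.4]
grip_width: 0.705
```

{"method": "move_arm", "body": {
  "motion": [
    {"offset":[0.004,0.004,0],"angular":[0,0,10],"jaw":0.06},
    {"offset":[0.009,0.007,0.001],"angular":[0,0,20],"jaw":0.06},
    {"offset":[0.013,0.011,0.001],"angular":[0,0,30],"jaw":0.06},
    {"offset":[0.018,0.015,0.001],"angular":[0,0,39.9],"jaw":0.06},
    {"offset":[0.018,0.015,0.001],"angular":[0,0,39.9],"jaw":0.06}
  ]
}}

```text
time_s: 15.52
eef_pos: [557.6, 45.5, 90.5]
ee_rot: [0.0, 0.76, 0.649, 0.0]
force: [-0.2, -0.8, -0.1]
grip_width: 0.704
```

{"method": "move_arm", "body": {
  "motion": [
    {"offset":[-0.001,0,0.025],"angular":[0,0,0],"jaw":0.06},
    {"offset":[-0.002,0,0.05],"angular":[0,0,0],"jaw":0.06},
    {"offset":[-0.002,0,0.063],"angular":[0,0,0],"jaw":0.06},
    {"offset":[-0.002,0,0.076],"angular":[0,0,0],"jaw":0.06},
    {"offset":[-0.002,0,0.076],"angular":[0,0,0],"jaw":0.06}
  ]
}}

```text
time_s: 16.15
eef_pos: [557.0, 43.3, 13.8]
ee_rot: [-0.0, 0.761, 0.649, -0.0]
force: [0.4, 0.5, -0.7]
grip_width: 0.699
```

```bash
python3 - <<'E'
from h import *
st,s=state();print(st,s["force"],s["grip_width"],w2f(st))
E
```

```text
[np.float64(556.9781321183775), np.float64(43.26599915975354), np.float64(13.80771606921201), np.float64(80.9163467207073)] [ 0.36626615  0.4513342  -0.68722298] 0.6991515629174611 (np.float64(-0.17428913851157243), np.float64(170.4148928618711))
```

{"method": "move_arm", "body": {
  "motion": [
    {"offset":[-0.013,0,0],"angular":[0,0,0],"jaw":0.06},
    {"offset":[-0.024,0,0],"angular":[0,0,0],"jaw":0.06},
    {"offset":[-0.034,0,0],"angular":[0,0,0],"jaw":0.06},
    {"offset":[-0.044,0,0],"angular":[0,0,0],"jaw":0.06},
    {"offset":[-0.053,0,0],"angular":[0,0,0],"jaw":0.06}
  ]
}}

```text
time_s: 16.77
eef_pos: [549.1, -9.4, 14.8]
ee_rot: [0.0, 0.761, 0.648, 0.001]
force: [1.8, 4.7, 4.9]
grip_width: 0.698
```

{"method": "move_arm", "body": {
  "motion": [
    {"offset":[-0.006,0,0],"angular":[0,0,0],"jaw":0.06},
    {"offset":[-0.011,0,0],"angular":[0,0,0],"jaw":0.06},
    {"offset":[-0.014,0,0],"angular":[0,0,0],"jaw":0.06},
    {"offset":[-0.016,0,0],"angular":[0,0,0],"jaw":0.06}
  ]
}}

```text
time_s: 17.27
eef_pos: [546.6, -24.9, 14.8]
ee_rot: [0.0, 0.761, 0.649, 0.001]
force: [1.0, 5.9, 5.0]
grip_width: 0.698
```

{"method": "move_arm", "body": {
  "motion": [
    {"offset":[-0.001,0,0],"angular":[0,0,0],"jaw":0.06},
    {"offset":[-0.002,0,0],"angular":[0,0,0],"jaw":0.06}
  ]
}}

```text
time_s: 17.52
eef_pos: [546.2, -26.7, 14.7]
ee_rot: [0.0, 0.761, 0.649, 0.001]
force: [0.8, 5.7, 5.6]
grip_width: 0.7
```

```bash
python3 - <<'E'
from h import *
st,s=state();print(st,s["force"],s["grip_width"],w2f(st))
E
```

```text
[np.float64(546.2429502721984), np.float64(-26.73798706971628), np.float64(14.726263534736324), np.float64(80.87130053502322)] [0.83682096 5.73048657 5.61045309] 0.7004488025598657 (np.float64(0.3805559928691895), np.float64(99.59473779167575))
```

{"method": "move_arm", "body": {
  "motion": [
    {"offset":[-0.001,0,0],"angular":[0,0,0],"jaw":0.06},
    {"offset":[-0.002,0,0],"angular":[0,0,0],"jaw":0.06}
  ]
}}

```text
time_s: 17.77
eef_pos: [546.1, -27.2, 14.8]
ee_rot: [-0.001, 0.761, 0.649, 0.002]
force: [4.4, 20.2, 5.9]
grip_width: 0.699
```

{"method": "move_arm", "body": {
  "motion": [
    {"offset":[-0.001,0,0],"angular":[0,0,0],"jaw":0.06},
    {"offset":[-0.002,0,0],"angular":[0,0,0],"jaw":0.06}
  ]
}}

```text
time_s: 18.02
eef_pos: [546.1, -27.3, 14.8]
ee_rot: [-0.001, 0.761, 0.648, 0.003]
force: [8.1, 31.7, 6.5]
grip_width: 0.703
```

The bar has seated: 32 N, at exactly the predicted distance. Now backing off to look.

{"method": "move_arm", "body": {
  "motion": [
    {"offset":[0.015,0,0],"angular":[0,0,0],"jaw":0.06},
    {"offset":[0.035,0,0],"angular":[0,0,0],"jaw":0.06},
    {"offset":[0.05,0,-0.03],"angular":[0,0,0],"jaw":0.06},
    {"offset":[0.085,-0.025,-0.07],"angular":[0,0,0],"jaw":0.06},
    {"offset":[0.125,-0.06,-0.11],"angular":[0,0,0],"jaw":0.06}
  ]
}}

```text
time_s: 18.65
eef_pos: [507.1, 100.5, 122.9]
ee_rot: [0.0, 0.761, 0.648, -0.0]
force: [0.1, 0.3, 1.0]
grip_width: 0.699
```

```bash
python3 - <<'E'
from h import *
c=ctrl.capture("top");pickle.dump(c,open("t2.pkl","wb"))
cv2.imwrite("pics/t7.png",cv2.resize(c["img"][175:305,200:400,::-1],None,fx=4,fy=4,interpolation=cv2.INTER_CUBIC))
E
```

```text
(no output)
```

View pics/t7.png

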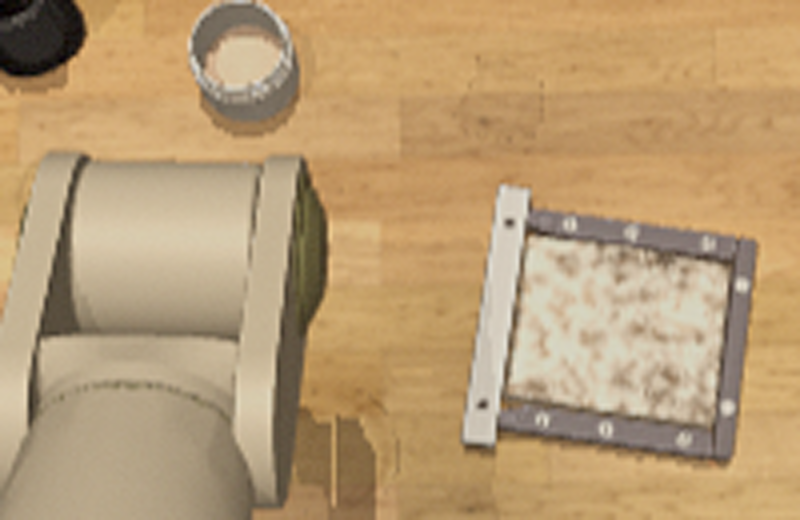

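The bar lies flush, with its ends at (515,188) and (480,443). Next I check how well it is centred.

```bash
python3 - <<'E'
from h import *
c=pickle.load(open("t2.pkl","rb"))
g=lambda a,b,z:np.round(w2f(w(c,(200+(a-1.5)/4,175+(b-1.5)/4),z)),1)
for p in [(499,186),(530,190),(463,441),(495,443)]: print("bar",g(*p,22))
for p in [(734,262),(713,426),(526,233),(508,398)]: print("brick",g(*p,30))
for p in [(757,240),(729,461),(732,262),(714,432)]: print("frame",g(*p,24))
E
```

```text
bar [85.3 89.4]
bar [85.5 69. ]
bar [-83.3  88. ]
bar [-81.7  67.8]
brick [ 54.7 -67.5]
brick [-52.4 -66.8]
brick [54.6 67.3]
brick [-53.3  63.6]
frame [ 72.8 -81. ]
frame [-72.1 -79.9]
frame [ 56.  -66.7]
frame [-55.2 -68.4]
```

```bash
python3 -c "
from rig import ctrl
print(ctrl.finish_job())"
```

```text
the job is handed in; nothing more can be done
None
```

The brick is in the frame, the bar closes the mouth, and the job is handed in after about 19 s of robot time. `finish_job` gives no verdict, so the checks below are my own.

**What I did**
- I turned the brick with one curved two-finger push on its long side.
- I then slid it short end first into the slot until the stop pushed back at about 33 N.
- I gripped the bar, set it down in front of the mouth and pushed it against the cheek ends (about 32 N), then backed the gripper off.

**Last checks, from the final top image (pixel reading good to about 2–3 mm)**

| Item | Across the slot | Along the slot | Angle |
|---|---|---|---|
| Brick | within about 1 mm of centre | within about 1 mm of home | under about 0.02 rad |
| Bar | about 1.5 mm off centre | about 78.5 mm from the origin | about 0.01 rad |

- **Stop positions:** the gripper stopped 23 mm farther out on the bar than on the brick, as expected if the brick is against the stop and the bar is flush.
- **Disagreement:** one brick corner, at the −x cheek by the mouth, read about 4 mm short of the others. I put that down to the reading, because the contact forces and the other corners agree.
- **Bystanders:** the torch and cream pot look unmoved in the final picture. The other three lay outside that crop and were not checked again, but the arm's moves did not go near them.

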